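# Put the polished cover back on the sugar dispenser, by its edges

### The job

Clear the spoon off the drying cradle and leave it lying across the middle of the blue saucer, then put the polished cover back on the sugar dispenser: lift it out by its long edges, set it down on the pegs of the empty wooden rest, let go, take it again by its short ends and lay it squarely on the hopper's mouth between the two aluminium cheeks, centred and flat. Hold the cover by its edges only: the gripper must not touch its faces, nothing at all may touch the clear window, and it must be laid down gently, never dropped. Do not shove the saucer along or disturb the other things on the shelf.

Things in the scene. Friction and masses are not known exactly. Their poses are not given: they have to be found in the camera images.
- cover: Thin acrylic cover plate of the sugar dispenser, 64 (x) x 48 (y) x 6 (z) mm, about 35 g: a blue frosted margin round a clear window. Origin at the centre of its underside; x along its 64 mm length, z up. It starts on the four pegs of the cradle with its length along the cradle's x. Its long edges are the sides at y = +-24 mm, its short ends the sides at x = +-32 mm.
- cover_ends: The two short end edges of the cover (outer 3 mm at x = +-32 mm), fixed to the cover; same origin and axes as the cover.
- cover_face: The flat faces of the cover, all that lies more than 3 mm inside its outline; fixed to the cover, same origin and axes.
- cover_window: The clear polished window in the middle of the cover, 36 (x) x 22 (y) mm, full thickness; fixed to the cover, same origin and axes.
- spoon: Small loose steel spoon, 130 mm long, 30 g, lying across the tops of the cradle's two end walls, 20 mm above the cover. Origin on its underside at mid-length; x towards the bowl. Flat handle 9 wide x 5 high mm from x = -65 to +41 mm; round bowl 28 mm across, 7 high, centred at x = +51 mm.
- cradle: Fixed wooden drying cradle. Origin on the shelf at its centre. Base 72 x 45 x 8 mm; four pegs of 7 mm diameter at x = +-27, y = +-19 mm whose tops, 36 mm high, carry the cover; two end walls 5 mm thick (x = +-36 to +-41 mm), 44 mm wide in y and 62 mm high, which close in the short ends of the cover. Its long sides (+-y) are open.
- rest: Fixed wooden rest, open on all sides, empty at the start. Origin on the shelf at its centre. Base 61 (x) x 45 (y) x 8 mm with four pegs of 7 mm diameter at x = +-27, y = +-19 mm, tops 36 mm high. The cover's length goes along its x.
- rest_seat (a point): Centre of the rest at the height of its peg tops (36 mm above the shelf): where the cover's origin goes when laid there.
- dispenser: Fixed clear acrylic push dispenser full of sugar cubes, with a red push knob low on its -x face. Origin on the shelf at its centre. Hopper 56 (x) x 50 (y) mm outside, 4 mm walls, open top 115 mm high. On the +-y sides two aluminium guide cheeks 40 mm long in x, inner faces at y = +-27 mm, 4 mm thick, tops 135 mm high (20 mm above the hopper's rim); the +-x sides are open. Base 80 x 66 mm.
- dispenser_seat (a point): Centre of the hopper's mouth at rim height (115 mm above the shelf): where the cover's origin goes, its length along the dispenser's x (either way round). The cover overhangs the hopper by 4 mm at each short end and has 3 mm to each cheek.
- saucer: Loose blue ceramic saucer, 140 mm across, rim 18 mm high, 250 g. Origin at the centre of its underside.
- cup: Bystander: white espresso cup, 60 mm across, 55 high. Origin at the centre of its underside.
- jug: Bystander: small steel milk jug, 60 mm across, 75 high, with a handle on its +y side (reaching about 60 mm out). Origin at the centre of its underside.
- tin: Bystander: red tin, 64 mm across, 75 high. Origin at the centre of its underside.
- jar: Bystander: amber honey jar, 58 mm across, 80 high. Origin at the centre of its underside.
- moka: Bystander: aluminium moka pot, 94 mm across, 148 high, black handle reaching 85 mm out to its -y. Origin at the centre of its underside.
- caddy: Bystander: bamboo caddy 70 x 110 x 95 mm with four spoons standing in it up to 145 mm high. Origin at the centre of its underside.

How it is judged:
By the outcome, as a careful person would: the job done as asked, in the order asked, and still so for the second after the job is handed in, with the robot touching nothing.
It also fails if it takes over 72 s, if anything falls off the work surface, if the arm or the gripper's body presses on something with over 40 N, if the wrist force passes 120 N, or if a joint passes its speed limit or range.

### The arm

A 6-joint arm with a two-finger parallel gripper is mounted at the origin on the work surface. World frame = base frame: x ahead of the robot, y to its left, z up, the work surface at z = 0. Lengths are in m, angles in rad, forces in N, time in s.
With the tool pointing down it reaches from about 0.225 to 0.875 m from the base axis. Payload 3.4 kg.
Tool frame: the origin (TCP) lies midway between the tips of the shut fingers; the grasp point (between the pads) lies 19 mm behind it (manip.grasp_offset is the distance from the TCP to the grasp point, in m); x points along the fingers, y is the direction in which the jaws open and shut, and the axes are right-handed (so a half turn about x gives the same grasp; the last joint's range is limited). The gripper opens to 85 mm and grips with 20 to 120 N. Pads are 22 mm wide; open, the fingers measure 114 mm over their backs; the gripper's body (76 mm by 85 mm) begins 54 mm behind the grasp point. The pads swing forward as they close: fully open they stand 13 mm farther back than shut.
Start: joints at [-1.252, 0.276, 1.505, -0, 1.361, -0.121], TCP at [0.245, -0.52, 0.231] pointing down, gripper open.
Joint ranges: [-2.89, 2.89], [-0.75, 2.08], [0.22, 2.7], [-1.18, 4.32], [0.11, 2.71], [-2.7, 2.7]. Speed limits (rad/s): [2.57, 2.57, 3.14, 3.14, 3.14, 3.14].

### API

Orientations are given as a unit quaternion [w, x, y, z].
In Python, from rig import manip gives the robot as it stands.
- The arm moves only by the shell command python3 -m creep 'ROWS' [OPENING] [FORCE]. ROWS is a JSON object of lists of equal length, an entry for each row: "delta_pos": the shift along the tool's x, y, z in cm, a list of three; "dr": the turn, a rotation vector about the tool's x, y, z in rad, a list of three. In form: {"delta_pos": [[dx, dy, dz], ...], "dr": [[rx, ry, rz], ...]}. A call has 1 to 10 rows; each row is the pose to reach, as a shift and turn from the pose commanded when the call began, along the tool's axes at that moment; what a row does not reach only later rows make up. A row lasts 1/10 s, in which the tool goes at most 50 mm and 8.59 degrees, less where a joint would pass 70% of its speed; a pose out of reach is approached as far as the arm can. A call with a gripper value outside its range is refused whole. OPENING is the opening, from -1 (shut) to 1 (fully open), set as the call begins (- or left out, the last holds). The fingers move at their own pace and stop on an object; FORCE is the grip in N (left out, the last holds). Time passes only in rows, so rows that repeat a pose let the fingers close. It gives the time, the measured TCP pose, the force and the opening at its end, in the units of the state.
- manip.get_state(): the state, without advancing time (a new reading comes with each control period).
- manip.get_image(name): name is "side" or "top"; returns a dict with "pixels" (480x640x3 uint8, blue, green, red), "depth" (480x640 float32, m along the optical axis (not along the pixel's ray), 0 where there is no reading), "intrinsics" (3x3 intrinsics, pixels), "rvec" (rotation vector, rad) and "tvec" (3), from world to camera coordinates, as OpenCV has them. Camera axes: x right, y down, z forward; pixel columns grow to the right and rows downward; lengths in m; the calibration is good to about 2 mm. A picture is of the moment at which its call begins.
- manip.sign_off(): hands the job in, once; it reports no verdict.
The state is a dict: "clock": time; "qpos": joint angles; "qd": joint speeds; "effort": joint torques, N m; "position": TCP position; "ee_rot": TCP orientation; "contact_force": force on the tool from outside, world axes, zero at the start; "moment": the same for the moment, N m; "width": finger opening in m.
Only numpy, scipy, OpenCV 4.12 (cv2) and the standard library are available. Lean on these libraries where they do the work, as an engineer would, in place of code of your own. Each camera call takes 0.05 s, during which the arm holds its last target. There are 200 camera calls.

## Working session

There is one attempt and no reset: what is moved stays moved. The work goes in short steps, Python scripts to look and compute and a shell command to move; the robot and the scene stay as the last step left them, time stands still between calls to the robot, and variables do not carry over. Pictures are saved under pics/ and viewed, about 8 in all and at most 12, crops included, and the job is handed in when it is done.

```bash
mkdir -p pics; ls; cat > h.py <<'E'
import numpy as np, cv2
from rig import manip
def grab(n):
    im=manip.get_image(n); np.savez('last_'+n+'.npz',**{k:np.array(im[k]) for k in im}); return im
def load(n): return np.load('last_'+n+'.npz')
def pt(im,u,v,z=None):
    K=im['intrinsics'];R=cv2.Rodrigues(np.array(im['rvec'],float))[0];t=np.array(im['tvec'],float).ravel()
    ray=np.linalg.inv(K)@[u,v,1.]; c=-R.T@t; d=R.T@ray
    if z is None: return c+d*im['depth'][int(v),int(u)]
    return c+d*(z-c[2])/d[2]
def cloud(im):
    K=im['intrinsics'];R=cv2.Rodrigues(np.array(im['rvec'],float))[0];t=np.array(im['tvec'],float).ravel()
    v,u=np.mgrid[:480,:640]; D=im['depth']
    P=np.stack([(u-K[0,2])/K[0,0]*D,(v-K[1,2])/K[1,1]*D,D],-1)
    return (P-t)@R
def proj(im,p): return cv2.projectPoints(np.array(p,float).reshape(-1,3),np.array(im['rvec'],float),np.array(im['tvec'],float),np.array(im['intrinsics'],float),None)[0].reshape(-1,2)
E
python3 - <<'E'
from h import *
for n in('top','side'):
    im=grab(n); cv2.imwrite(f'pics/{n}0.png',im['pixels'])
    R=cv2.Rodrigues(np.array(im['rvec'],float))[0]; print(n,im['intrinsics'],-R.T@np.array(im['tvec']).ravel(),R)
print(manip.get_state(),manip.grasp_offset)
E
```

```text
pics
top [[435.92350252   0.         321.13171363]
 [  0.         435.92350252 237.53577584]
 [  0.           0.           1.        ]] [ 0.45756219 -0.00154697  1.22348884] [[-0.02214078 -0.99974875 -0.00349616]
 [-0.99721248  0.02233358 -0.07119332]
 [ 0.07125352  0.00191014 -0.99745641]]
side [[482.69994461   0.         320.22706416]
 [  0.         482.69994461 238.72724661]
 [  0.           0.           1.        ]] [ 0.20673738 -0.89864347  0.62253963] [[ 0.93895659 -0.34403008 -0.0019566 ]
 [-0.16583601 -0.44761645 -0.87871379]
 [ 0.30142817  0.82539858 -0.47734499]]
{'clock': 0.1, 'qpos': array([-1.25200172e+00,  2.76530534e-01,  1.50600969e+00, -1.90930569e-06,
        1.36066775e+00, -1.21005955e-01]), 'qd': array([-7.79901276e-05, -1.92137726e-03, -3.89789671e-03, -3.59602051e-04,
       -3.59519284e-04, -3.03382480e-04]), 'effort': array([ 1.08541662e-03, -4.17699194e+01, -2.46404493e+01, -1.96977958e-04,
        5.82134351e-03,  8.59533202e-06]), 'position': array([ 0.24465749, -0.51984469,  0.23052563]), 'ee_rot': array([-0.15367468, -0.69002179, -0.15481117,  0.69013588]), 'contact_force': array([ 0.08905714, -0.46106668, -0.41942152]), 'moment': array([-0.03201887,  0.00375079,  0.05569024]), 'width': 0.08535726655253088} 0.0187
```

View pics/top0.png

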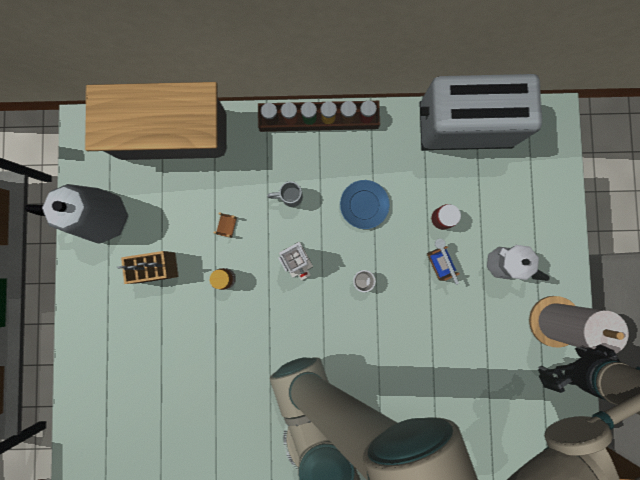

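View pics/side0.png

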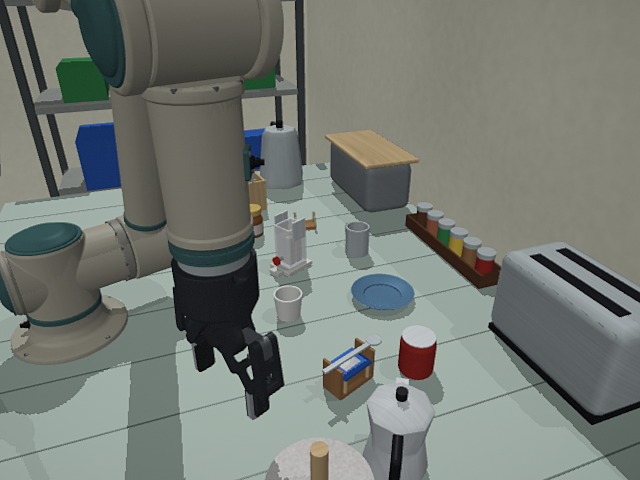

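Top view: cradle (444,264) with the spoon and blue cover, rest (228,225), dispenser (297,260), saucer (365,205). The side view shows the spoon running (325,372) to (378,341). Next, an enlarged composite.

```bash
python3 - <<'E'
from h import *
t=load('top');s=load('side')
def crop(im,u,v,w,h,W,H):
    c=cv2.resize(im['pixels'][v:v+h,u:u+w],(W,H),interpolation=cv2.INTER_CUBIC)
    for k in range(0,w,10):cv2.putText(c,str(u+k),(int(k*W/w),10),0,.3,(0,0,255),1);cv2.line(c,(int(k*W/w),12),(int(k*W/w),18),(0,0,255),1)
    for k in range(10,h,10):cv2.putText(c,str(v+k),(0,int(k*H/h)),0,.3,(0,0,255),1)
    return c
a=crop(t,419,239,50,38,400,304);b=crop(t,205,207,50,38,400,304)
c=crop(t,272,238,50,38,400,304);d=crop(s,310,325,80,74,400,304)
cv2.imwrite('pics/comp.png',np.vstack([np.hstack([a,b]),np.hstack([c,d])])[:600])
P=cloud(t)
def show(u0,u1,v0,v1,zlo,zhi,name):
    Q=P[v0:v1,u0:u1].reshape(-1,3);Q=Q[(Q[:,2]>zlo)&(Q[:,2]<zhi)]
    if len(Q)<5: print(name,'few');return
    r=cv2.minAreaRect((Q[:,:2]*1000).astype(np.float32)); print(name,len(Q),Q.mean(0).round(4),r, np.percentile(Q[:,2],[5,50,95]).round(4))
show(335,395,175,235,.008,.03,'saucer')
show(425,465,240,285,.058,.08,'spoon+walls')
show(425,465,240,285,.036,.05,'cover')
show(212,242,210,240,.03,.045,'rest pegs')
show(275,315,240,282,.125,.14,'cheeks')
show(275,315,240,282,.10,.122,'rim')
show(275,315,240,282,.005,.03,'dbase')
show(212,242,210,240,.004,.012,'rest base')
for n,b in dict(cup=(350,380,268,296),jug=(268,305,180,210),tin=(430,463,203,232),jar=(208,234,266,292),moka=(486,552,244,284)).items(): show(b[0],b[1],b[2],b[3],.03,.2,n)
E
```

```text
saucer 1088 [ 0.6357 -0.1237  0.0128] ((635.0252075195312, -122.3864517211914), (137.36036682128906, 135.968994140625), 87.19466400146484) [0.0085 0.0124 0.0183]
spoon+walls 269 [ 0.477  -0.3288  0.0654] ((468.0444030761719, -328.127197265625), (126.75055694580078, 44.34600830078125), 22.268911361694336) [0.0601 0.0656 0.0697]
cover 348 [ 0.4647 -0.3246  0.041 ] ((465.4496154785156, -328.2354736328125), (82.26917266845703, 49.05510711669922), 22.516496658325195) [0.0374 0.0411 0.0449]
rest pegs 24 [0.5833 0.2668 0.035 ] ((585.3402709960938, 266.36541748046875), (43.23281478881836, 59.862213134765625), 75.69996643066406) [0.0316 0.035  0.0396]
cheeks 56 [0.4845 0.0741 0.1329] ((485.7387390136719, 72.57673645019531), (38.43583679199219, 61.817352294921875), 27.386276245117188) [0.128  0.1329 0.1372]
rim 157 [0.4856 0.0737 0.1124] ((486.5808410644531, 70.93380737304688), (56.107948303222656, 58.09931182861328), 27.481008529663086) [0.1036 0.1131 0.1168]
dbase 258 [0.4725 0.0605 0.012 ] ((479.93963623046875, 63.66887664794922), (101.18499755859375, 86.73847198486328), 20.65015983581543) 
[... 266 characters left out ...]
9979248047, 56.1453742980957), 88.7448501586914) [0.0328 0.0516 0.0564]
jug 269 [0.6635 0.0883 0.0603] ((668.4961547851562, 92.7329330444336), (86.81925201416016, 59.565303802490234), 68.04267120361328) [0.0326 0.0642 0.0756]
tin 517 [ 0.5902 -0.3357  0.0683] ((591.4612426757812, -338.6893310546875), (60.27569580078125, 61.258419036865234), 71.68326568603516) [0.041  0.0725 0.077 ]
jar 419 [0.4375 0.2648 0.0707] ((437.4661865234375, 266.85028076171875), (52.84611892700195, 54.0092887878418), 47.962989807128906) [0.0393 0.0776 0.0821]
moka 1414 [ 0.4605 -0.4977  0.11  ] ((454.3414306640625, -509.5455322265625), (129.72398376464844, 85.30462646484375), 31.16693878173828) [0.0402 0.1225 0.1355]
```

View pics/comp.png

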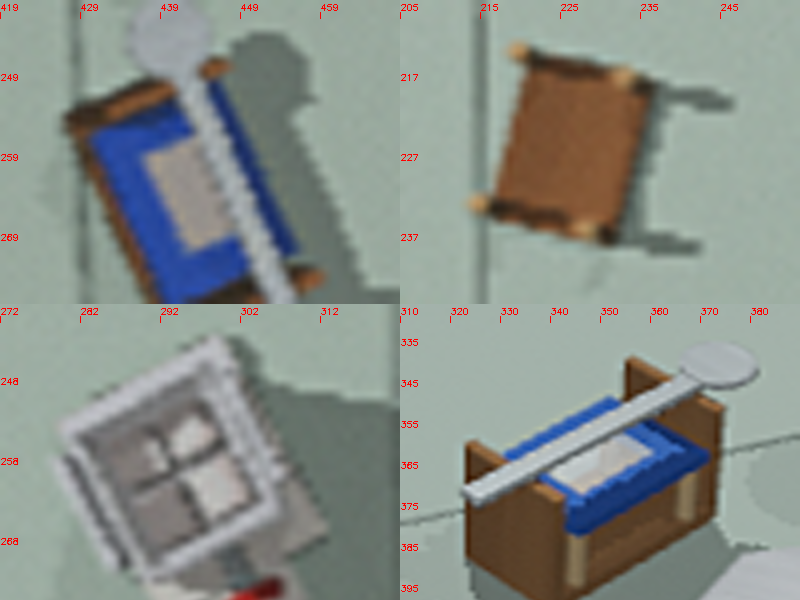

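The composite gives corners for all three fixtures. Converting the readings and cross-checking the two cameras.

```bash
python3 - <<'E'
from h import *
t=load('top');s=load('side')
def P(im,l,z): 
    a=np.array([pt(im,u,v,z) for u,v in l])[:,:2]*1000; print(a.round(1).tolist(),a.mean(0).round(1)); return a
ang=lambda d:np.degrees(np.arctan2(d[1],d[0]))
a=P(t,[(430.3,256),(440,277),(456,270.5),(445.5,248.5)],.042);print(ang(a[0]-a[1]),ang(a[3]-a[2]))
P(s,[(372,361.8),(352.4,348.4)],.042);P(s,[(345,380.7)],.036)
print('spoon');a=P(t,[(440,243),(454,276)],.068);print(ang(a[0]-a[1]))
a=P(s,[(373.6,339.8),(324,371)],.068);print(ang(a[0]-a[1]))
print('rest');a=P(t,[(219.6,213.2),(233,216.3),(214.8,232.3),(228.6,235.5)],.036);print(ang(a[0]-a[2]),ang(a[1]-a[3]))
print('rim');a=P(t,[(279,252.5),(298.8,241),(306.5,262),(290.5,272)],.115)
# depth clouds, spoon line
C=cloud(t);Q=C[235:290,425:470].reshape(-1,3)
c,y=np.array([.4665,-.328]),np.radians(22.5)
L=(Q[:,:2]-c)@np.array([[np.cos(y),-np.sin(y)],[np.sin(y),np.cos(y)]])
m=(abs(L[:,0])<.033)&(Q[:,2]>.058)&(Q[:,2]<.08)
print('spoon mid',m.sum(),(L[m].round(4)[::6]*1000).tolist(),np.polyfit(L[m][:,0],L[m][:,1],1))
b=(Q[:,2]>.06)&(L[:,0]>.042);print('bowl',Q[b].mean(0),L[b].mean(0)*1e3,L[b].max(0)*1e3)
w=(Q[:,2]>.057)&(Q[:,2]<.066)&(abs(abs(L[:,0])-.0385)<.01);print('walls',(L[w]*1e3).round(0).tolist())
E
```

```text
[[485.3, -293.6], [428.1, -317.5], [444.6, -361.3], [504.6, -335.5]] [ 465.6 -327. ]
22.667310963266516 23.24993148978093
[[504.5, -340.6], [486.5, -297.8]] [ 495.5 -319.2]
[[446.5, -359.8]] [ 446.5 -359.8]
spoon
[[518.5, -314.2], [430.6, -347.5]] [ 474.5 -330.9]
20.715969695421002
[[517.3, -317.2], [410.1, -358.1]] [ 463.7 -337.6]
20.856989164963434
rest
[[615.6, 277.8], [606.2, 241.1], [563.3, 291.2], [553.6, 253.5]] [584.7 265.9]
-14.401301125263293 -13.324192197000318
rim
[[501.0, 108.6], [529.2, 57.7], [475.3, 39.1], [450.9, 80.2]] [489.1  71.4]
spoon mid 91 [[32.300000000000004, -8.9], [28.299999999999997, -4.8], [23.099999999999998, -9.9], [20.1, -3.7], [14.4, -10.1], [10.9, -4.8999999999999995], [6.1000000000000005, -9.299999999999999], [2.4, -4.5], [-2.2, -8.5], [-5.4, -2.5], [-11.299999999999999, -9.4], [-14.9, -4.4], [-19.599999999999998, -8.6], [-24.7, -7.0], [-28.299999999999997, -2.2], [-32.800000000000004, -6.0]] [-0.02258836 -0.00587739]
bowl [ 0.50999097 -0.26907188  0.23442563] [62.73122938 37.79920781] [116.67070676 305.0236224 ]
walls [[46.0, -11.0], [48.0, -0.0],
[... 502 characters left out ...]
 17.0], [-30.0, -5.0], [-31.0, -7.0], [-32.0, -10.0], [-37.0, -23.0], [-32.0, -4.0], [-33.0, -6.0], [-34.0, -9.0], [-38.0, -17.0], [-38.0, -18.0], [-40.0, -22.0], [-34.0, -3.0], [-35.0, -5.0], [-36.0, -8.0], [-39.0, -13.0], [-40.0, -16.0], [-42.0, -19.0], [-43.0, -21.0], [-38.0, -4.0], [-40.0, -8.0], [-41.0, -11.0], [-37.0, 4.0], [-39.0, 1.0], [-40.0, -2.0], [-40.0, -3.0], [-42.0, -7.0], [-37.0, 11.0], [-37.0, 11.0], [-38.0, 7.0], [-40.0, 4.0], [-41.0, 3.0], [-42.0, -1.0], [-43.0, -2.0], [-45.0, -9.0], [-38.0, 16.0], [-39.0, 13.0], [-40.0, 11.0], [-41.0, 8.0], [-43.0, 5.0], [-46.0, -3.0], [-47.0, -6.0], [-48.0, -8.0], [-39.0, 21.0], [-39.0, 19.0], [-40.0, 18.0], [-42.0, 14.0], [-42.0, 20.0]]
```

```bash
cat > go.py <<'E'
import sys
from h import *
from scipy.spatial.transform import Rotation as Ro
def plan(x,y,z,yaw,tilt0=None):
    "x y z mm of TCP target, yaw deg of tool y (jaw) axis, tool x straight down"
    s=manip.get_state();p=np.array(s['position']);q=s['ee_rot'];R=Ro.from_quat([q[1],q[2],q[3],q[0]])
    M=R.as_matrix();best=None
    for yy in(yaw,yaw+180):
        a=np.radians(yy);X=np.array([0,0,-1.]);Y=np.array([np.cos(a),np.sin(a),0]);T=np.stack([X,Y,np.cross(X,Y)],1)
        dr=(R.inv()*Ro.from_matrix(T)).as_rotvec()
        if best is None or np.linalg.norm(dr)<np.linalg.norm(best): best,by=dr,yy
    d=M.T@(np.array([x,y,z])/1000-p)*100
    print('t',s['clock'],'pos',(p*1000).round(1),'jawyaw',np.degrees(np.arctan2(M[1,1],M[0,1])).round(1),'q',np.round(s['qpos'],2),'F',np.round(s['contact_force'],1),'w',round(s['width']*1000,1))
    print('->delta cm',d.round(2),'dr',best.round(3),'yaw',by,'dist rows',np.linalg.norm(d)/5,'rot rows',np.linalg.norm(best)/.15)
plan(*map(float,sys.argv[1:5]))
E
python3 go.py 482 -329 150 111
python3 - <<'E'
from h import *
t=load('top');C=cloud(t)[170:240,330:400].reshape(-1,3)
r=np.hypot(C[:,0]-.6355,C[:,1]+.123)
for a in range(0,75,5):
    m=(r*1e3>=a)&(r*1e3<a+5);print(a,m.sum(),(np.percentile(C[m,2],[10,50,90])*1e3).round(1))
E
```

```text
t 0.1 pos [ 244.7 -519.8  230.5] jawyaw -64.8 q [-1.25  0.28  1.51 -0.    1.36 -0.12] F [ 0.1 -0.5 -0.4] w 85.4
->delta cm [  8.07  -7.15 -29.6 ] dr [ 0.073 -0.     0.002] yaw 291.0 dist rows 6.300398137819505 rot rows 0.48866409140005795
0 8 [1.4 3.4 4.8]
5 30 [0.9 3.1 6.2]
10 50 [0.8 3.4 5.6]
15 70 [0.1 3.6 6.2]
20 87 [1.4 3.6 6.6]
25 106 [0.1 3.5 6.7]
30 130 [0.3 3.  6.6]
35 149 [0.8 3.8 6.9]
40 173 [ 4.3  7.1 10.6]
45 185 [ 5.4  8.8 12.1]
50 219 [ 6.8 10.1 12.9]
55 222 [ 8.9 11.9 14.8]
60 259 [10.4 13.7 17.3]
65 272 [-0.7 15.8 18.8]
70 233 [-4.6 -1.2  1.6]
```

```bash
python3 -m creep '{"delta_pos":[[1,-1,-4],[2.5,-2.2,-9],[4,-3.6,-15],[5.5,-4.8,-20],[7,-6.2,-25.5],[7.8,-6.9,-28.6],[8.07,-7.15,-29.6],[8.07,-7.15,-29.6],[8.07,-7.15,-29.6]],"dr":[[0.02,0,0],[0.04,0,0],[0.073,0,0],[0.073,0,0],[0.073,0,0],[0.073,0,0.002],[0.073,0,0.002],[0.073,0,0.002],[0.073,0,0.002]]}' -0.25 20; python3 go.py 482 -329 54 111
python3 - <<'E'
from h import *
s=grab('side');t=grab('top')
g=np.array(manip.get_state()['position']);print(proj(s,[g]),proj(t,[g]))
a=cv2.resize(s['pixels'][280:400,290:410],(480,480),interpolation=2);b=cv2.resize(t['pixels'][225:290,410:475],(300,300),interpolation=2)
b=cv2.copyMakeBorder(b,0,180,0,0,0);cv2.imwrite('pics/p4.png',np.hstack([a,b]))
E
```

```text
clock: 1.0
position: [0.482, -0.3293, 0.1501]
ee_rot: [-0.13, -0.695, -0.129, 0.695]
contact_force: [-0.2, 0.2, -0.6]
width: 0.032
t 1.0 pos [ 482.  -329.3  150.1] jawyaw -68.9 q [-0.72  0.34  1.61 -0.    1.18  0.49] F [-0.2  0.2 -0.6] w 32.0
->delta cm [ 9.61 -0.04 -0.03] dr [ 0.002  0.001 -0.001] yaw 291.0 dist rows 1.9229682629715186 rot rows 0.017436377376155908
[[359.60849906 309.94892593]] [[456.277098   255.93404511]]
```

View pics/p4.png

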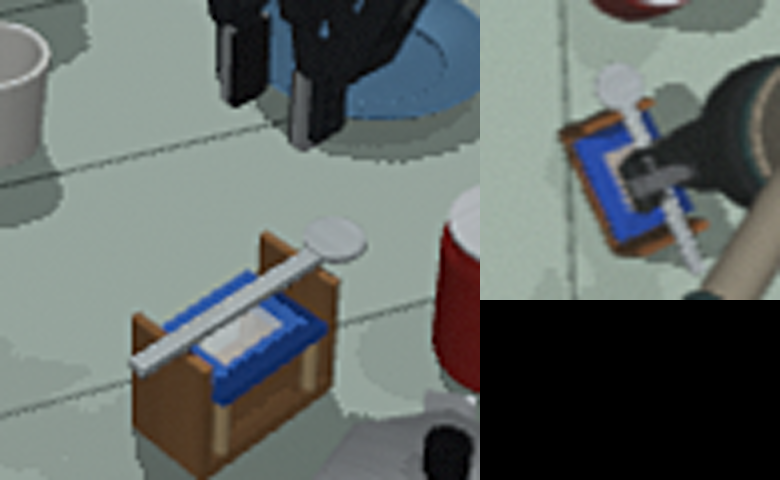

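The fingers straddle the handle: finger tips at (348,306) and (365,317) in the side image, and the projected TCP (360,310) agrees. Descending and gripping.

```bash
python3 -m creep '{"delta_pos":[[2,0,0],[4,0,0],[6,0,0],[7.5,0,0],[8.6,0,0],[9.3,0,0],[9.6,0,0],[9.6,0,0]],"dr":[[0,0,0],[0,0,0],[0,0,0],[0,0,0],[0,0,0],[0,0,0],[0,0,0],[0,0,0]]}' && python3 -m creep '{"delta_pos":[[0,0,0],[0,0,0],[0,0,0],[0,0,0],[0,0,0],[0,0,0]],"dr":[[0,0,0],[0,0,0],[0,0,0],[0,0,0],[0,0,0],[0,0,0]]}' -1 25
python3 go.py 482 -329 150 111
```

```text
clock: 1.9
position: [0.4822, -0.3302, 0.0547]
ee_rot: [0.13, 0.695, 0.128, -0.695]
contact_force: [-0.1, -0.1, -0.6]
width: 0.0318
clock: 2.5
position: [0.4827, -0.3301, 0.0553]
ee_rot: [0.13, 0.696, 0.128, -0.695]
contact_force: [-0.9, 0.4, 6.0]
width: 0.0079
t 2.5 pos [ 482.7 -330.1   55.3] jawyaw -69.0 q [-0.72  0.44  1.73 -0.    0.97  0.49] F [-0.9  0.4  6. ] w 7.9
->delta cm [-9.47 -0.1   0.02] dr [ 0.    -0.001 -0.003] yaw 291.0 dist rows 1.8934620736938712 rot rows 0.023363828924066434
```

```bash
python3 -m creep '{"delta_pos":[[-0.5,0,0],[-1.5,0,0],[-3,0,0],[-5,0,0],[-7,0,0],[-8.7,0,0],[-9.5,0,0],[-9.5,0,0]],"dr":[[0,0,0],[0,0,0],[0,0,0],[0,0,0],[0,0,0],[0,0,0],[0,0,0],[0,0,0]]}'
python3 - <<'E'
from h import *
s=grab('side');t=grab('top');st=manip.get_state();print(st['contact_force'],st['width'])
a=cv2.resize(s['pixels'][270:400,300:430],(520,520),interpolation=2);b=cv2.resize(t['pixels'][225:290,410:475],(260,260),interpolation=2)
b=cv2.copyMakeBorder(b,0,260,0,0,0);cv2.imwrite('pics/p5.png',np.hstack([a,b]))
C=cloud(s);Q=C.reshape(-1,3);m=(Q[:,2]>.13)&(Q[:,2]<.19)&(abs(Q[:,0]-.52)<.02)&(abs(Q[:,1]+.315)<.04);print('bowl',Q[m].mean(0),m.sum())
E
python3 go.py 635 -123 150 111
```

```text
clock: 3.3
position: [0.4828, -0.33, 0.151]
ee_rot: [0.13, 0.696, 0.128, -0.694]
contact_force: [-0.2, 0.4, -0.8]
width: 0.008
[ 0.15332038  0.2669362  -0.7876795 ] 0.007679460232401932
bowl [ 0.51900502 -0.32312402  0.16255425] 81
t 3.4 pos [ 481.8 -329.2  149.1] jawyaw -69.0 q [-0.72  0.34  1.62 -0.    1.18  0.49] F [ 0.2  0.3 -0.8] w 7.7
->delta cm [ -0.11 -13.76 -21.7 ] dr [ 0.     0.    -0.001] yaw 291.0 dist rows 5.138341154600847 rot rows 0.008449566690058167
```

View pics/p5.png

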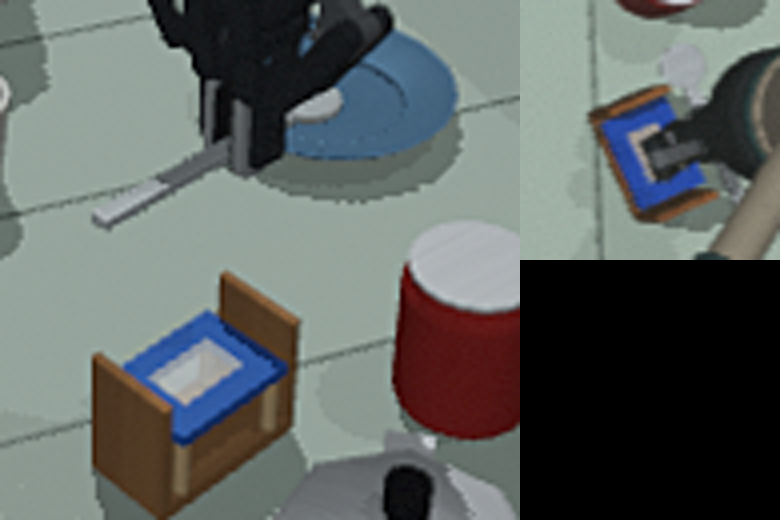

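```bash
python3 - <<'E'
from h import *
s=load('side');p=pt(s,325.7,324.5,.161)*1e3;g=np.array([481.8,-329.2]);d=p[:2]-g;print(p,d,np.linalg.norm(d),np.degrees(np.arctan2(-d[1],-d[0])))
E
python3 -m creep '{"delta_pos":[[-0.1,-0.8,-1.2],[-0.1,-2.5,-4],[-0.1,-4.8,-7.5],[-0.1,-7,-11],[-0.1,-9.5,-15],[-0.1,-11.8,-18.6],[-0.1,-13.2,-20.8],[-0.1,-13.76,-21.7],[-0.1,-13.76,-21.7]],"dr":[[0,0,0],[0,0,0],[0,0,0],[0,0,0],[0,0,0],[0,0,0],[0,0,0],[0,0,0],[0,0,0]]}'
python3 go.py 646 -118.5 12 111
```

```text
[ 412.62860887 -358.09304989  161.        ] [-69.17139113 -28.89304989] 74.96325554980537 22.67040655745203
clock: 4.3
position: [0.6356, -0.1216, 0.1493]
ee_rot: [-0.13, -0.695, -0.129, 0.695]
contact_force: [-0.4, -0.7, -0.7]
width: 0.0084
t 4.3 pos [ 635.6 -121.6  149.3] jawyaw -68.8 q [-0.3   0.43  1.47 -0.    1.24  0.91] F [-0.4 -0.7 -0.7] w 8.4
->delta cm [13.73  0.07 -1.1 ] dr [ 0.003  0.001 -0.001] yaw 291.0 dist rows 2.7553449962091867 rot rows 0.021492218243763263
```

```bash
python3 -m creep '{"delta_pos":[[2.5,0,-0.3],[5.5,0,-0.7],[8.5,0.05,-1],[11,0.07,-1],[12.5,0.07,-1],[13.3,0.07,-1],[13.6,0.07,-1],[13.7,0.07,-1]],"dr":[[0,0,0],[0,0,0],[0,0,0],[0,0,0],[0,0,0],[0,0,0],[0,0,0],[0,0,0]]}' ; python3 -m creep '{"delta_pos":[[0.1,0,0],[0.2,0,0],[0.3,0,0],[0.3,0,0]],"dr":[[0,0,0],[0,0,0],[0,0,0],[0,0,0]]}'
python3 go.py 646 -118.5 8 111
```

```text
clock: 5.1
position: [0.6451, -0.1215, 0.0137]
ee_rot: [0.129, 0.696, 0.128, -0.695]
contact_force: [-0.6, 0.7, -0.8]
width: 0.0082
clock: 5.5
position: [0.6454, -0.1207, 0.0107]
ee_rot: [0.13, 0.696, 0.128, -0.695]
contact_force: [-0.3, 0.1, 0.8]
width: 0.008
t 5.5 pos [ 645.4 -120.7   10.7] jawyaw -69.0 q [-0.29  0.57  1.61 -0.    0.96  0.92] F [-0.3  0.1  0.8] w 8.0
->delta cm [ 0.27 -0.18 -0.13] dr [ 0.001 -0.001 -0.003] yaw 291.0 dist rows 0.07098303755376412 rot rows 0.018957567424690267
```

```bash
python3 -m creep '{"delta_pos":[[0.1,0,0],[0.2,0,0],[0.2,0,0]],"dr":[[0,0,0],[0,0,0],[0,0,0]]}'; python3 -m creep '{"delta_pos":[[0,0,0],[0,0,0],[0,0,0],[0,0,0]],"dr":[[0,0,0],[0,0,0],[0,0,0],[0,0,0]]}' -0.4; python3 -m creep '{"delta_pos":[[-0.5,0,0],[-1.5,0,0],[-4,0,0],[-8,0,0],[-12,0,0],[-15,0,0],[-17,0,0],[-17,0,0]],"dr":[[0,0,0],[0,0,0],[0,0,0],[0,0,0],[0,0,0],[0,0,0],[0,0,0],[0,0,0]]}';python3 go.py 466 -329 140 113
```

```text
clock: 5.8
position: [0.6454, -0.1207, 0.0086]
ee_rot: [0.13, 0.696, 0.128, -0.695]
contact_force: [0.5, -0.8, 2.3]
width: 0.0079
clock: 6.2
position: [0.6449, -0.1206, 0.0081]
ee_rot: [0.13, 0.695, 0.128, -0.695]
contact_force: [-0.8, 0.0, 0.1]
width: 0.0253
clock: 7.0
position: [0.6472, -0.1209, 0.1833]
ee_rot: [0.131, 0.698, 0.127, -0.692]
contact_force: [0.5, -0.4, 0.2]
width: 0.0258
t 7.0 pos [ 647.2 -120.9  183.3] jawyaw -69.0 q [-0.29  0.42  1.4  -0.    1.31  0.91] F [ 0.5 -0.4  0.2] w 25.8
->delta cm [ 4.25 12.89 24.41] dr [-0.035 -0.007 -0.008] yaw 293.0 dist rows 5.585526485439272 rot rows 0.24071377303836905
```

```bash
python3 - <<'E'
from h import *
def blue(im,u0,u1,v0,v1,z):
    p=im['pixels'][v0:v1,u0:u1].astype(int);m=(p[...,0]>110)&(p[...,0]-p[...,2]>70)&(p[...,0]-p[...,1]>40)
    v,u=np.nonzero(m);W=np.array([pt(im,a+u0,b+v0,z)[:2] for a,b in zip(u,v)])*1e3
    print(len(W),cv2.minAreaRect(W.astype(np.float32)))
t=grab('top');s=grab('side')
blue(t,420,470,235,290,.042);blue(s,315,395,325,400,.042)
E
python3 -m creep '{"delta_pos":[[0.3,1,2],[0.8,2.5,5],[1.5,4.5,8.5],[2.2,6.8,13],[3,9,17],[3.6,11,20.8],[4,12.2,23.2],[4.1,12.8,24.3],[4.1,12.89,24.41],[4.1,12.89,24.41]],"dr":[[-0.01,0,0],[-0.02,0,0],[-0.03,0,0],[-0.035,-0.007,-0.008],[-0.035,-0.007,-0.008],[-0.035,-0.007,-0.008],[-0.035,-0.007,-0.008],[-0.035,-0.007,-0.008],[-0.035,-0.007,-0.008],[-0.035,-0.007,-0.008]]}' 0.65 20
python3 go.py 466 -329 17.5 113
python3 - <<'E'
from h import *
s=grab('side');t=grab('top')
a=cv2.resize(s['pixels'][265:395,310:440],(520,520),interpolation=2);b=cv2.resize(t['pixels'][170:240,330:400],(280,280),interpolation=2)
b=cv2.copyMakeBorder(b,0,240,0,0,0);cv2.imwrite('pics/p6.png',np.hstack([a,b]))
C=cloud(t)[170:240,330:400].reshape(-1,3);m=(C[:,2]>.008)&(C[:,2]<.03);print(cv2.minAreaRect((C[m][:,:2]*1000).astype(np.float32)),C[m].mean(0))
E
```

```text
282 ((466.1551208496094, -326.9554443359375), (62.00942611694336, 48.15538024902344), 22.45381736755371)
396 ((466.20880126953125, -328.40093994140625), (61.86207962036133, 48.6472053527832), 20.9482479095459)
clock: 8.1
position: [0.4638, -0.3276, 0.1371]
ee_rot: [-0.139, -0.69, -0.143, 0.696]
contact_force: [0.4, -0.1, 0.6]
width: 0.0708
t 8.1 pos [ 463.8 -327.6  137.1] jawyaw -67.0 q [-0.74  0.34  1.66 -0.    1.15  0.43] F [ 0.4 -0.1  0.6] w 70.8
->delta cm [11.96  0.3  -0.22] dr [0.    0.006 0.007] yaw 293.0 dist rows 2.392660685755262 rot rows 0.06407551828784333
((635.1732177734375, -122.4292984008789), (137.26783752441406, 135.94131469726562), 87.7021484375) [ 0.63640892 -0.12329747  0.01417252]
```

View pics/p6.png

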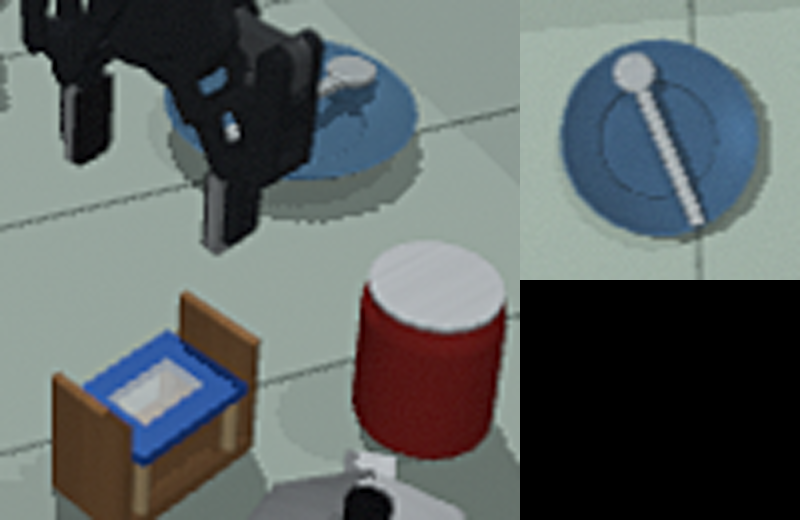

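The spoon spans the saucer's centre (tile: bowl at (634,72), tail at (697,222)) and the saucer hasn't moved. Descending on the cover.

```bash
python3 -m creep '{"delta_pos":[[1.5,0.1,-0.1],[3.5,0.2,-0.2],[5.5,0.25,-0.22],[7.5,0.25,-0.22],[9,0.25,-0.22],[9.5,0.25,-0.22],[9.5,0.25,-0.22]],"dr":[[0.005,0.006,0.007],[0.009,0.006,0.007],[0.009,0.006,0.007],[0.009,0.006,0.007],[0.009,0.006,0.007],[0.009,0.006,0.007],[0.009,0.006,0.007]]}'; python3 go.py 466.2 -328 17.5 112.5
```

```text
clock: 8.9
position: [0.466, -0.3284, 0.0421]
ee_rot: [-0.139, -0.693, -0.138, 0.694]
contact_force: [-1.1, 0.8, -1.0]
width: 0.0703
t 8.9 pos [ 466.  -328.4   42.1] jawyaw -67.4 q [-0.74  0.44  1.78 -0.    0.93  0.44] F [-1.1  0.8 -1. ] w 70.3
->delta cm [ 2.46 -0.03 -0.03] dr [0.002 0.001 0.   ] yaw 292.5 dist rows 0.4918040389176389 rot rows 0.013348222416039342
```

```bash
python3 -m creep '{"delta_pos":[[0.8,0,0],[1.5,0,0],[2.1,0,0],[2.46,0,0],[2.46,0,0]],"dr":[[0,0,0],[0,0,0],[0,0,0],[0,0,0],[0,0,0]]}' && python3 -m creep '{"delta_pos":[[0,0,0],[0,0,0],[0,0,0],[0,0,0],[0,0,0],[0,0,0]],"dr":[[0,0,0],[0,0,0],[0,0,0],[0,0,0],[0,0,0],[0,0,0]]}' -0.1 25
python3 go.py 466.2 -328 17.5 112.5
```

```text
clock: 9.4
position: [0.4652, -0.3293, 0.0174]
ee_rot: [-0.138, -0.693, -0.138, 0.694]
contact_force: [-0.1, 0.1, -0.7]
width: 0.0703
clock: 10.0
position: [0.4657, -0.3297, 0.0183]
ee_rot: [-0.139, -0.693, -0.137, 0.694]
contact_force: [-0.3, 0.3, 2.9]
width: 0.048
t 10.0 pos [ 465.7 -329.7   18.3] jawyaw -67.5 q [-0.74  0.46  1.8  -0.    0.87  0.44] F [-0.3  0.3  2.9] w 48.0
->delta cm [ 0.08 -0.14 -0.11] dr [ 0.     0.001 -0.002] yaw 292.5 dist rows 0.03861588744629729 rot rows 0.011768513145300539
```

```bash
python3 -m creep '{"delta_pos":[[-0.3,0,0],[-1,0,0],[-2,0,0],[-3.5,0,0],[-6,0,0],[-9,0,0],[-12,0,0],[-14,0,0],[-15,0,0],[-15,0,0]],"dr":[[0,0,0],[0,0,0],[0,0,0],[0,0,0],[0,0,0],[0,0,0],[0,0,0],[0,0,0],[0,0,0],[0,0,0]]}'
python3 go.py 584.9 266 190 76
python3 - <<'E'
from h import *
s=grab('side')
cv2.imwrite('pics/p7.png',cv2.resize(s['pixels'][240:370,310:440],(520,520),interpolation=2))
E
```

```text
clock: 11.0
position: [0.4663, -0.3299, 0.1698]
ee_rot: [0.139, 0.694, 0.137, -0.693]
contact_force: [-0.3, 0.2, -0.6]
width: 0.0471
t 11.0 pos [ 466.3 -329.9  169.8] jawyaw -67.5 q [-0.74  0.31  1.62 -0.    1.21  0.44] F [-0.3  0.2 -0.6] w 47.1
->delta cm [ -2.21 -50.5  -33.77] dr [ 0.637 -0.002 -0.004] yaw 256.0 dist rows 12.157691812004469 rot rows 4.247990822947668
```

View pics/p7.png

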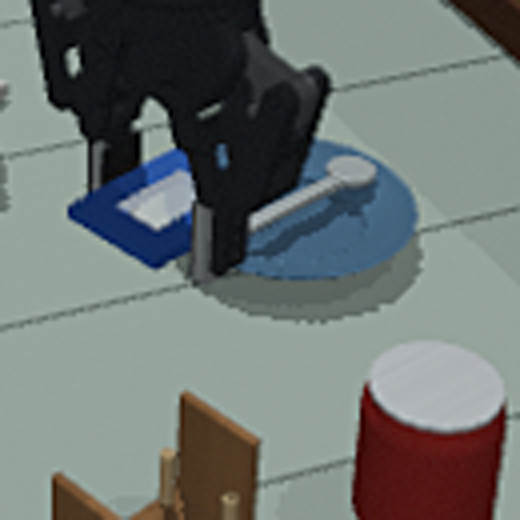

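The cover is held level by its long edges, with corners at (70,212) and (155,265) in the crop. Transporting to the rest.

```bash
python3 -m creep '{"delta_pos":[[-0.5,-1.2,-0.8],[-1,-4,-2.7],[-1.5,-7.5,-5],[-2,-11,-7.3],[-2.2,-14.7,-9.8],[-2.2,-18.4,-12.3],[-2.2,-21.8,-14.6],[-2.2,-25,-16.7],[-2.2,-28,-18.7],[-2.2,-31,-20.7]],"dr":[[0,0,0],[0,0,0],[0,0,0],[0,0,0],[0.05,0,0],[0.1,0,0],[0.16,0,0],[0.22,0,0],[0.28,0,0],[0.34,0,0]]}'
python3 go.py 584.9 266 190 76
```

```text
clock: 12.05
position: [0.5369, 0.039, 0.1883]
ee_rot: [-0.018, -0.706, -0.018, 0.708]
contact_force: [0.8, 0.8, 0.2]
width: 0.0468
t 12.05 pos [536.9  39.  188.3] jawyaw -87.1 q [-0.06  0.25  1.65 -0.    1.24  1.46] F [0.8 0.8 0.2] w 46.8
->delta cm [ -0.2  -22.43  -5.95] dr [ 0.295  0.003 -0.001] yaw 256.0 dist rows 4.640276103069428 rot rows 1.968961710810909
```

```bash
python3 -m creep '{"delta_pos":[[-0.2,-3.4,-0.9],[-0.2,-7,-1.9],[-0.2,-11,-2.9],[-0.2,-14.5,-3.8],[-0.2,-17.5,-4.7],[-0.2,-20,-5.3],[-0.2,-21.6,-5.8],[-0.2,-22.4,-5.95],[-0.2,-22.4,-5.95],[-0.2,-22.4,-5.95]],"dr":[[0.05,0,0],[0.1,0,0],[0.15,0,0],[0.2,0,0],[0.25,0,0],[0.295,0,0],[0.295,0,0],[0.295,0,0],[0.295,0,0],[0.295,0,0]]}'
python3 go.py 584.9 266 80 76
python3 - <<'E'
from h import *
for n,(u,v,w,h) in dict(top=(200,195,60,60),side=(275,190,60,60)).items():
    im=grab(n);cv2.imwrite(f'pics/{n}8.png',im['pixels']);
t=load('top');s=load('side')
a=cv2.resize(t['pixels'][190:250,195:255],(390,390),interpolation=2);b=cv2.resize(s['pixels'][150:250,260:360],(390,390),interpolation=2)
cv2.imwrite('pics/p8.png',np.hstack([a,b]))
E
```

```text
clock: 13.05
position: [0.5853, 0.2622, 0.1909]
ee_rot: [0.085, -0.702, 0.086, 0.702]
contact_force: [-1.0, -0.2, -0.6]
width: 0.0474
t 13.05 pos [585.3 262.2 190.9] jawyaw -103.9 q [ 0.31  0.4   1.42 -0.    1.33  2.13] F [-1.  -0.2 -0.6] w 47.4
->delta cm [11.09 -0.38  0.12] dr [ 0.002  0.001 -0.003] yaw 256.0 dist rows 2.2190319233106566 rot rows 0.02338996810372956
```

View pics/p8.png

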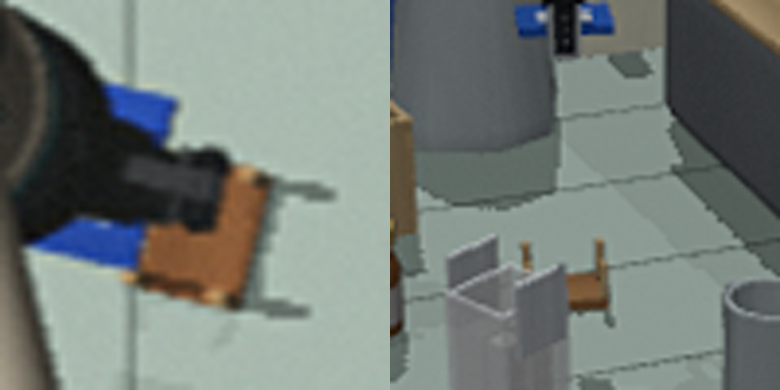

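Cover spans u 515–613 in the side tile with the finger at 566, so it is centred in the grip. The top tile shows it aligned with the rest. Lowering and computing the in-hand offset.

```bash
python3 - <<'E'
from h import *
s=load('side');t=load('top');g=np.array(manip.get_state()['position']);a=np.radians(-14)
X=np.array([np.cos(a),np.sin(a),0]);Y=np.array([-X[1],X[0],0]);o=g+[0,0,.0177]
for n,im in(('side',s),('top',t)):
    pr=proj(im,[o+sx*.032*X+sy*.024*Y+[0,0,.006] for sx,sy in((-1,-1),(1,-1),(1,1),(-1,1))])
    p=im['pixels'].astype(int);m=(p[...,0]>90)&(p[...,0]-p[...,2]>60)&(p[...,0]-p[...,1]>40)
    m[int(pr[:,1].max())+8:]=0;m[:int(pr[:,1].min())-8]=0;m[:,:int(pr[:,0].min())-8]=0;m[:,int(pr[:,0].max())+8:]=0
    v,u=np.nonzero(m);print(n,pr.round(1).tolist(),'mask u',u.min(),u.max()+1,'v',v.min(),v.max()+1)
E
python3 -m creep '{"delta_pos":[[1,-0.1,0],[3,-0.3,0.1],[5.5,-0.38,0.1],[8.5,-0.38,0.1],[11.5,-0.38,0.1],[13.5,-0.38,0.1],[14.6,-0.38,0.1],[15,-0.38,0.1],[15,-0.38,0.1]],"dr":[[0,0,0],[0,0,0],[0,0,0],[0,0,0],[0,0,0],[0,0,0],[0,0,0],[0,0,0],[0,0,0]]}'
python3 go.py 584.9 266 20 76
```

```text
side [[292.3, 156.7], [317.0, 155.8], [315.2, 150.0], [291.3, 150.9]] mask u 292 317 v 151 159
top [[215.1, 231.7], [221.6, 205.0], [201.7, 200.5], [195.1, 227.2]] mask u 200 222 v 203 231
clock: 14.05
position: [0.5859, 0.2667, 0.0411]
ee_rot: [0.085, -0.702, 0.086, 0.702]
contact_force: [-0.6, -0.3, -0.1]
width: 0.0475
t 14.05 pos [585.9 266.7  41.1] jawyaw -103.9 q [ 0.32  0.53  1.61 -0.    1.01  2.13] F [-0.6 -0.3 -0.1] w 47.5
->delta cm [2.11 0.09 0.08] dr [ 0.002  0.    -0.001] yaw 256.0 dist rows 0.4221016274770085 rot rows 0.014956850970060212
```

```bash
python3 -m creep '{"delta_pos":[[0.6,0.05,0.05],[1.2,0.09,0.08],[1.6,0.09,0.08],[1.85,0.09,0.08],[2.0,0.09,0.08],[2.1,0.09,0.08],[2.1,0.09,0.08]],"dr":[[0,0,0],[0,0,0],[0,0,0],[0,0,0],[0,0,0],[0,0,0],[0,0,0]]}'
python3 -m creep '{"delta_pos":[[0.05,0,0],[0.1,0,0],[0.15,0,0],[0.15,0,0]],"dr":[[0,0,0],[0,0,0],[0,0,0],[0,0,0]]}'; python3 go.py 584.9 266 18 76
```

```text
clock: 14.75
position: [0.5847, 0.2662, 0.0201]
ee_rot: [0.085, -0.702, 0.086, 0.702]
contact_force: [-0.4, -0.1, -0.6]
width: 0.0474
clock: 15.15
position: [0.5846, 0.2662, 0.0186]
ee_rot: [0.085, -0.702, 0.086, 0.702]
contact_force: [-0.2, -0.3, -0.1]
width: 0.0474
t 15.15 pos [584.6 266.2  18.6] jawyaw -103.9 q [ 0.32  0.55  1.63 -0.    0.96  2.13] F [-0.2 -0.3 -0.1] w 47.4
->delta cm [ 0.06  0.01 -0.03] dr [ 0.002  0.    -0.001] yaw 256.0 dist rows 0.014178903725902034 rot rows 0.016850078368478384
```

No contact yet; continuing in half-millimetre steps.

```bash
python3 -m creep '{"delta_pos":[[0.05,0,0],[0.05,0,0],[0.05,0,0]],"dr":[[0,0,0],[0,0,0],[0,0,0]]}' ; python3 -m creep '{"delta_pos":[[0.05,0,0],[0.05,0,0],[0.05,0,0]],"dr":[[0,0,0],[0,0,0],[0,0,0]]}';  python3 -m creep '{"delta_pos":[[0.05,0,0],[0.05,0,0],[0.05,0,0]],"dr":[[0,0,0],[0,0,0],[0,0,0]]}'
```

```text
clock: 15.45
position: [0.5848, 0.2662, 0.0184]
ee_rot: [0.085, -0.702, 0.086, 0.702]
contact_force: [-1.1, 0.3, 1.5]
width: 0.0475
clock: 15.75
position: [0.5848, 0.2663, 0.0183]
ee_rot: [-0.085, 0.702, -0.086, -0.702]
contact_force: [-2.3, -1.0, 5.3]
width: 0.0472
clock: 16.05
position: [0.5848, 0.2662, 0.0183]
ee_rot: [-0.085, 0.702, -0.086, -0.702]
contact_force: [-2.4, -1.2, 7.5]
width: 0.047
```

Seated, with 7 N on the pegs. Relieving the force, then letting go.

```bash
python3 -m creep '{"delta_pos":[[-0.1,0,0],[-0.1,0,0]],"dr":[[0,0,0],[0,0,0]]}'; python3 -m creep '{"delta_pos":[[0,0,0],[0,0,0],[0,0,0],[0,0,0],[0,0,0]],"dr":[[0,0,0],[0,0,0],[0,0,0],[0,0,0],[0,0,0]]}' 0.65; python3 -m creep '{"delta_pos":[[-0.5,0,0],[-1.5,0,0],[-3.5,0,0],[-6.5,0,0],[-9.5,0,0],[-12,0,0],[-13,0,0],[-13,0,0]],"dr":[[0,0,0],[0,0,0],[0,0,0],[0,0,0],[0,0,0],[0,0,0],[0,0,0],[0,0,0]]}' 
python3 go.py 584.8 266.2 148 -14
python3 - <<'E'
from h import *
s=grab('side');t=grab('top')
for n,im in(('side',s),('top',t)):
    for c in((584.8,266.2),):
        a=np.radians(-14);X=np.array([np.cos(a),np.sin(a),0]);Y=np.array([-X[1],X[0],0]);o=np.array([c[0]/1e3,c[1]/1e3,.042])
        pr=proj(im,[o+sx*.032*X+sy*.024*Y for sx,sy in((-1,-1),(1,-1),(1,1),(-1,1))])
    p=im['pixels'].astype(int);m=(p[...,0]>90)&(p[...,0]-p[...,2]>60)&(p[...,0]-p[...,1]>40)
    m[int(pr[:,1].max())+8:]=0;m[:int(pr[:,1].min())-8]=0;m[:,:int(pr[:,0].min())-8]=0;m[:,int(pr[:,0].max())+8:]=0
    v,u=np.nonzero(m);W=np.array([pt(im,x+.5,y+.5,.042)[:2] for x,y in zip(u,v)])*1e3
    print(n,pr.round(1).tolist(),'mask u',u.min(),u.max()+1,'v',v.min(),v.max()+1,cv2.minAreaRect(W.astype(np.float32)))
a=cv2.resize(t['pixels'][195:255,195:255],(390,390),interpolation=2);b=cv2.resize(s['pixels'][150:250,260:360],(390,390),interpolation=2)
cv2.imwrite('pics/p9.png',np.hstack([a,b]))
E
```

```text
clock: 16.25
position: [0.5848, 0.2663, 0.0183]
ee_rot: [-0.085, 0.702, -0.086, -0.702]
contact_force: [-0.2, -0.6, 3.7]
width: 0.0473
clock: 16.75
position: [0.5846, 0.2662, 0.018]
ee_rot: [0.085, -0.702, 0.086, 0.702]
contact_force: [0.4, -0.7, -0.0]
width: 0.0707
clock: 17.55
position: [0.5858, 0.2667, 0.1505]
ee_rot: [-0.086, 0.703, -0.085, -0.701]
contact_force: [0.0, 0.0, 0.4]
width: 0.0705
t 17.55 pos [585.8 266.7 150.5] jawyaw -103.9 q [ 0.32  0.43  1.48 -0.    1.23  2.13] F [0.  0.  0.4] w 70.5
->delta cm [0.24 0.08 0.08] dr [-1.569 -0.004 -0.002] yaw -14.0 dist rows 0.054055631340070354 rot rows 10.457633936064793
side [[293.4, 216.6], [316.5, 215.5], [314.8, 208.2], [292.4, 209.3]] mask u 293 317 v 209 218 ((583.9136352539062, 258.69659423828125), (52.02608871459961, 64.95570373535156), 70.26631164550781)
top [[229.2, 237.4], [234.7, 214.6], [217.6, 210.7], [212.1, 233.5]] mask u 213 235 v 211 237 ((584.3672485351562, 264.022705078125), (47.11787796020508, 63.38520050048828), 75.68285369873047)
```

View pics/p9.png

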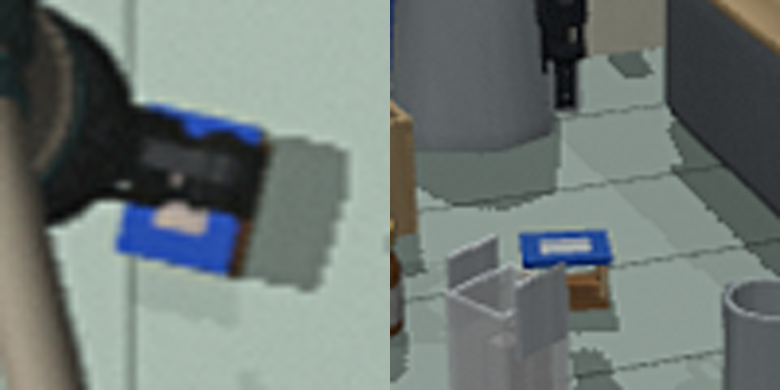

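The cover lies flat on the rest (side tile: corners (520,232) to (612,265)). Turning to the short ends.

```bash
python3 -m creep '{"delta_pos":[[0,0,0],[0,0,0],[0,0,0],[0,0,0],[0,0,0],[0,0,0],[0,0,0],[0,0,0],[0,0,0],[0,0,0]],"dr":[[-0.07,0,0],[-0.2,0,0],[-0.34,0,0],[-0.48,0,0],[-0.62,0,0],[-0.76,0,0],[-0.9,0,0],[-1.04,0,0],[-1.18,0,0],[-1.3,0,0]]}' 0.9; python3 -m creep '{"delta_pos":[[0,0,0],[0,0,0],[0,0,0],[0,0,0]],"dr":[[-0.13,0,0],[-0.22,0,0],[-0.265,0,0],[-0.265,0,0]]}'
python3 go.py 584.8 266 50 -14.2
```

```text
clock: 18.65
position: [0.5836, 0.266, 0.1458]
ee_rot: [-0.358, -0.608, -0.358, 0.611]
contact_force: [0.2, 0.5, -0.5]
width: 0.0812
clock: 19.05
position: [0.5837, 0.266, 0.146]
ee_rot: [-0.434, -0.556, -0.434, 0.56]
contact_force: [0.4, -0.9, 0.3]
width: 0.0813
t 19.05 pos [583.7 266.  146. ] jawyaw -14.2 q [ 0.32  0.43  1.48 -0.    1.23  0.57] F [ 0.4 -0.9  0.3] w 81.3
->delta cm [ 9.6   0.14 -0.06] dr [-0.     0.003  0.003] yaw -14.2 dist rows 1.9210075683847656 rot rows 0.03229721566302903
```

```bash
python3 -m creep '{"delta_pos":[[1,0.1,0],[3,0.14,-0.06],[5,0.14,-0.06],[7,0.14,-0.06],[8.7,0.14,-0.06],[9.4,0.14,-0.06],[9.6,0.14,-0.06],[9.6,0.14,-0.06]],"dr":[[0,0.003,0.003],[0,0.003,0.003],[0,0.003,0.003],[0,0.003,0.003],[0,0.003,0.003],[0,0.003,0.003],[0,0.003,0.003],[0,0.003,0.003]]}'
python3 go.py 584.8 266 14.5 -14.2
python3 - <<'E'
from h import *
s=grab('side')
cv2.imwrite('pics/p10.png',cv2.resize(s['pixels'][175:255,265:345],(560,560),interpolation=2))
E
```

```text
clock: 19.85
position: [0.5862, 0.2665, 0.0519]
ee_rot: [0.435, 0.559, 0.434, -0.557]
contact_force: [0.6, 0.7, 0.2]
width: 0.0814
t 19.85 pos [586.2 266.5  51.9] jawyaw -14.2 q [ 0.32  0.51  1.6  -0.    1.03  0.57] F [0.6 0.7 0.2] w 81.4
->delta cm [ 3.74 -0.14  0.09] dr [-0.    -0.002 -0.003] yaw -14.2 dist rows 0.7495822287333974 rot rows 0.020940466054812836
```

View pics/p10.png

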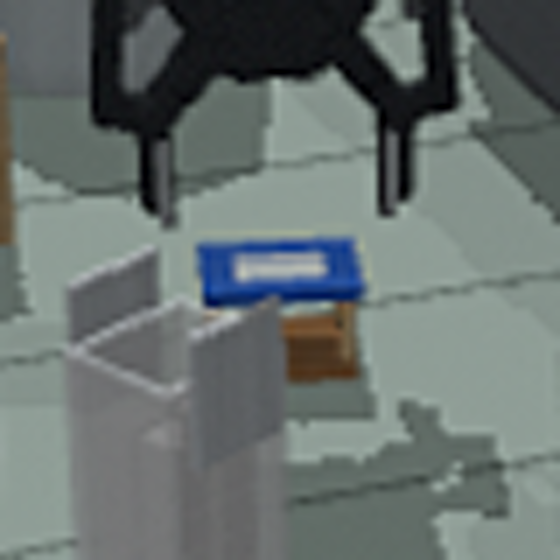

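The fingers (u 175 and 380) clear the cover's ends (197, 367) on both sides. Descending and gripping gently.

```bash
python3 -m creep '{"delta_pos":[[0.8,0,0.05],[1.8,0,0.09],[2.7,0,0.09],[3.4,0,0.09],[3.74,0,0.09],[3.74,0,0.09],[3.74,0,0.09]],"dr":[[0,0,0],[0,0,0],[0,0,0],[0,0,0],[0,0,0],[0,0,0],[0,0,0]]}'; python3 -m creep '{"delta_pos":[[0,0,0],[0,0,0],[0,0,0],[0,0,0],[0,0,0],[0,0,0]],"dr":[[0,0,0],[0,0,0],[0,0,0],[0,0,0],[0,0,0],[0,0,0]]}' 0.3 25; python3 go.py 584.8 266 160 -14.2
```

```text
clock: 20.6
position: [0.5863, 0.2657, 0.0148]
ee_rot: [0.435, 0.559, 0.434, -0.557]
contact_force: [-0.3, -0.2, 0.3]
width: 0.0813
clock: 21.2
position: [0.5865, 0.2658, 0.0154]
ee_rot: [0.435, 0.559, 0.434, -0.557]
contact_force: [-1.2, 0.0, 6.0]
width: 0.0635
t 21.2 pos [586.5 265.8  15.4] jawyaw -14.2 q [ 0.32  0.55  1.64 -0.    0.95  0.57] F [-1.2  0.   6. ] w 63.5
->delta cm [-1.446e+01 -1.100e-01 -1.000e-02] dr [-0.    -0.002 -0.004] yaw -14.2 dist rows 2.8924322006827627 rot rows 0.02986740075537168
```

```bash
python3 -m creep '{"delta_pos":[[-0.3,0,0],[-1,0,0],[-2.5,0,0],[-5,0,0],[-8,0,0],[-11,0,0],[-14,0,0],[-16.5,0,0],[-17.5,0,0],[-17.5,0,0]],"dr":[[0,0,0],[0,0,0],[0,0,0],[0,0,0],[0,0,0],[0,0,0],[0,0,0],[0,0,0],[0,0,0],[0,0,0]]}'
python3 go.py 486.3 71.8 190 27.4
python3 - <<'E'
from h import *
# refine dispenser pose: cheeks + rim from both clouds
for n in('top','side'):
    im=grab(n);C=cloud(im).reshape(-1,3);g=np.array([.4865,.072]);a=np.radians(27.4)
    L=(C[:,:2]-g)@np.array([[np.cos(a),-np.sin(a)],[np.sin(a),np.cos(a)]])
    m=(abs(L)<.045).all(1)&(C[:,2]>.119)&(C[:,2]<.14);q=L[m]*1e3;
    for sgn in(1,-1):
        w=q[q[:,1]*sgn>20];print(n,'cheek',sgn,len(w),'y',np.percentile(w[:,1],[2,50,98]).round(1),'x',np.percentile(w[:,0],[2,98]).round(1),'slope deg',np.degrees(np.polyfit(w[:,0],w[:,1],1)[0]).round(1),np.polyfit(w[:,0],w[:,1],1)[1].round(1))
    m=(abs(L)<.045).all(1)&(C[:,2]>.108)&(C[:,2]<.119);q=L[m]*1e3;print('rim',len(q),np.percentile(q,[2,98],axis=0).round(1))
t=load('top');s=load('side')
a=cv2.resize(t['pixels'][235:285,272:322],(400,400),interpolation=2);b=cv2.resize(s['pixels'][200:280,260:340],(400,400),interpolation=2)
cv2.imwrite('pics/p11.png',np.hstack([a,b]))
E
```

```text
clock: 22.2
position: [0.5862, 0.2657, 0.1912]
ee_rot: [0.435, 0.56, 0.434, -0.556]
contact_force: [-0.2, 0.2, -1.3]
width: 0.0632
t 22.2 pos [586.2 265.7 191.2] jawyaw -14.2 q [ 0.32  0.4   1.42 -0.    1.32  0.57] F [-0.2  0.2 -1.3] w 63.2
->delta cm [ 0.03 -4.92 21.25] dr [-0.726 -0.001 -0.006] yaw 27.4 dist rows 4.362868692097274 rot rows 4.841165374893212
top cheek 1 32 y [27.7 29.5 31.9] x [-20.   17.5] slope deg -0.6 29.5
top cheek -1 26 y [-30.  -28.2 -26.3] x [-19.2  18. ] slope deg -0.3 -28.2
rim 131 [[-28.1 -24.1]
 [ 27.2  27.8]]
side cheek 1 92 y [27.  29.3 32.4] x [-20.3  18.8] slope deg -1.0 29.2
side cheek -1 94 y [-31.3 -28.6 -24.4] x [-20.6  20.7] slope deg -0.3 -28.5
rim 223 [[-29.2 -30.2]
 [ 25.5  30. ]]
```

View pics/p11.png

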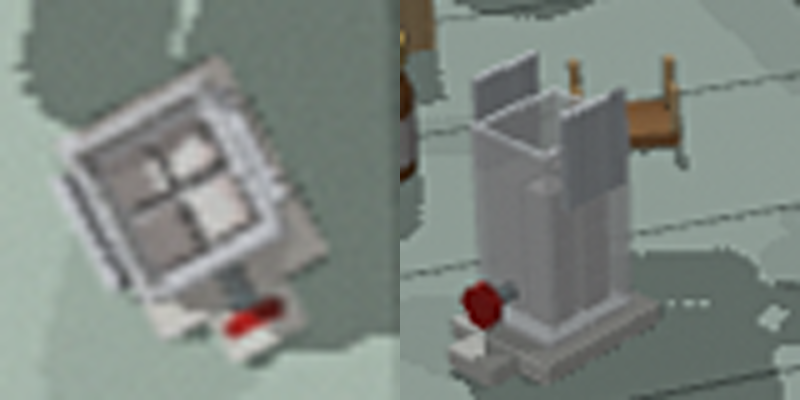

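Dispenser as expected: cheeks parallel, local offset (-0.8, +0.5) mm, yaw ≈ 26.9°. The knob is at (480,305) on the -x side, well below the fingers. Moving over it.

```bash
python3 -m creep '{"delta_pos":[[0,-0.3,1.2],[0,-0.8,3.7],[0,-1.6,7],[0,-2.4,10.5],[0,-3.2,14],[0,-4,17.2],[0,-4.5,19.5],[0,-4.8,20.8],[0,-4.9,21.25],[0,-4.9,21.25]],"dr":[[-0.03,0,0],[-0.1,0,0],[-0.2,0,0],[-0.3,0,0],[-0.42,0,0],[-0.54,0,0],[-0.64,0,0],[-0.69,0,0],[-0.717,0,-0.003],[-0.717,0,-0.003]]}'
python3 go.py 485.6 72.1 124.5 26.9
```

```text
clock: 23.3
position: [0.4844, 0.0708, 0.1876]
ee_rot: [0.601, 0.37, 0.603, -0.371]
contact_force: [0.4, 0.3, -0.2]
width: 0.0637
t 23.3 pos [484.4  70.8 187.6] jawyaw 26.8 q [ 0.    0.18  1.75  0.    1.22 -0.47] F [ 0.4  0.3 -0.2] w 63.7
->delta cm [ 6.31  0.18 -0.05] dr [-0.002 -0.002  0.003] yaw 26.9 dist rows 1.2627658281896446 rot rows 0.02618379276816327
```

```bash
python3 -m creep '{"delta_pos":[[1,0.1,0],[2.5,0.18,-0.05],[4,0.18,-0.05],[5.3,0.18,-0.05],[6,0.18,-0.05],[6.3,0.18,-0.05],[6.3,0.18,-0.05],[6.3,0.18,-0.05]],"dr":[[0,0,0.003],[0,0,0.003],[0,0,0.003],[0,0,0.003],[0,0,0.003],[0,0,0.003],[0,0,0.003],[0,0,0.003]]}'
python3 go.py 485.6 72.1 124.5 26.9
python3 - <<'E'
from h import *
g=np.array([.4856,.0721]);a=np.radians(26.9)
for n in('side','top'):
    im=grab(n);C=cloud(im);L=(C[...,:2]-g)@np.array([[np.cos(a),-np.sin(a)],[np.sin(a),np.cos(a)]])*1e3;Z=C[...,2]
    p=im['pixels'].astype(int);bl=(p[...,0]>90)&(p[...,0]-p[...,2]>60)&(p[...,0]-p[...,1]>40)
    m=bl&(abs(L)<60).all(-1)&(Z>.135)&(Z<.165);q=L[m];z=Z[m]*1e3
    print(n,len(q),'x',np.percentile(q[:,0],[1,99]).round(1),'y',np.percentile(q[:,1],[1,99]).round(1),'z',np.percentile(z,[5,50,95]).round(1))
    if len(q)>20:
        top=q[z>149];print(cv2.minAreaRect(top.astype(np.float32)),np.linalg.lstsq(np.c_[top,np.ones(len(top))],z[z>149],rcond=None)[0])
    for sg in(1,-1):
        w=L[(abs(L)<45).all(-1)&(Z>.118)&(Z<.137)&~bl];w=w[(w[:,1]*sg>22)&(w[:,1]*sg<34)];print('cheek',sg,len(w),np.median(w,0).round(1) if len(w) else '')
E
```

```text
clock: 24.1
position: [0.4877, 0.0729, 0.1265]
ee_rot: [0.603, 0.371, 0.602, -0.369]
contact_force: [-0.1, 0.0, -0.2]
width: 0.0632
t 24.1 pos [487.7  72.9 126.5] jawyaw 26.9 q [ 0.01  0.24  1.84  0.    1.06 -0.46] F [-0.1  0.  -0.2] w 63.2
->delta cm [ 0.2  -0.23 -0.02] dr [-0.    -0.    -0.004] yaw 26.9 dist rows 0.060954583537244755 rot rows 0.028445164079636126
side 115 x [-30.1  31.1] y [-23.7  23.4] z [151.5 152.7 153.9]
((0.34417152404785156, 0.9512863159179688), (49.215843200683594, 61.93735122680664), 84.72128295898438) [ 6.70492379e-03 -1.08165042e-03  1.52694277e+02]
cheek 1 0 
cheek -1 103 [ -0.3 -29. ]Traceback (most recent call last):
  File "<stdin>", line 7, in <module>
    return _quantile_unchecked(
        a, q, axis, out, overwrite_input, method, keepdims, weights)
    return _ureduce(a,
                    func=_quantile_ureduce_func,
    ...<5 lines>...
                    overwrite_input=overwrite_input,
                    method=method)
    r = func(a, **kwargs)
    result = _quantile(arr,
                       quantiles=q,
    ...<2 lines>...
                       out=out,
                       weights=wgt)
    slices_having_nans = np.isnan(arr[-1, ...])
                                  ~~~^^^^^^^^^
IndexError: index -1 is out of bounds for axis 0 with size 0
```

```bash
python3 -m creep '{"delta_pos":[[0.2,-0.08,0],[0.5,-0.08,0],[0.7,-0.08,0],[0.7,-0.08,0],[0.7,-0.08,0]],"dr":[[0,0,-0.002],[0,0,-0.002],[0,0,-0.002],[0,0,-0.002],[0,0,-0.002]]}'
cat > chk.py <<'E'
from h import *
import sys
zlo,zhi=map(float,sys.argv[1:3])
g=np.array([.4856,.0721]);a=np.radians(26.9);Rm=np.array([[np.cos(a),-np.sin(a)],[np.sin(a),np.cos(a)]]);ps=[]
for n in('side','side','side','top'):
    im=grab(n);C=cloud(im);L=(C[...,:2]-g)@Rm*1e3;Z=C[...,2]*1e3
    ps.append((np.array(manip.get_state()['position'])*1e3))
    p=im['pixels'].astype(int);bl=(p[...,0]>80)&(p[...,0]-p[...,2]>50)&(p[...,0]-p[...,1]>30)
    m=bl&(abs(L)<60).all(-1)&(Z>zlo)&(Z<zhi);q=L[m];z=Z[m]
    if len(q)<10: print(n,'few',len(q));continue
    v,u=np.nonzero(m);zt=np.median(z);W=(np.array([pt(im,x,y,zt/1e3)[:2] for x,y in zip(u,v)])-g)@Rm*1e3
    print(n,len(q),'x',np.percentile(q[:,0],[1,99]).round(1),'y',np.percentile(q[:,1],[1,99]).round(1),'z',np.percentile(z,[5,50,95]).round(1),'tilt mm/m',(np.linalg.lstsq(np.c_[q,np.ones(len(q))],z,rcond=None)[0]*1e3)[:2].round(0),'rays x',W[:,0].min().round(1),W[:,0].max().round(1),'y',W[:,1].min().round(1),W[:,1].max().round(1))
    for xs in(-25,-20,20,25): # edge y extents per column to get yaw
        k=W[abs(W[:,0]-xs)<4]; 
        if len(k): print('   at x',xs,'y',k[:,1].min().round(1),k[:,1].max().round(1))
    w=L[(abs(L)<45).all(-1)&(Z>120)&(Z<137)&~bl];w=w[abs(w[:,1]+29)<5];print('   cheek -',len(w),w.mean(0).round(1),np.percentile(w[:,0],[2,98]).round(1) if len(w) else '')
P=np.mean(ps,0);print('TCP',P.round(1),'local',((P[:2]/1e3-g)@Rm*1e3).round(1))
E
python3 chk.py 130 165
```

```text
clock: 24.7
position: [0.4865, 0.0725, 0.1192]
ee_rot: [0.603, 0.371, 0.602, -0.37]
contact_force: [0.1, 0.5, 0.5]
width: 0.0634
side 149 x [-33.2  30.8] y [-23.5  24. ] z [142.4 145.2 146.9] tilt mm/m [-8. 11.] rays x -38.4 31.2 y -29.5 25.1
   at x -25 y -22.0 -2.4
   at x -20 y -23.2 3.6
   at x 20 y -24.6 22.8
   at x 25 y -24.2 23.4
   cheek - 94 [  0. -29.] [-19.5  21.2]
side 148 x [-32.8  32.2] y [-24.1  25.6] z [142.6 145.3 146.7] tilt mm/m [-14.   9.] rays x -38.1 31.6 y -29.7 24.8
   at x -25 y -22.2 1.2
   at x -20 y -23.4 3.4
   at x 20 y -24.8 22.6
   at x 25 y -22.7 23.2
   cheek - 92 [ -0.  -29.1] [-19.3  20. ]
side 147 x [-31.7  31.1] y [-24.5  24.3] z [141.5 145.2 147.1] tilt mm/m [-18.  18.] rays x -38.0 31.7 y -29.6 25.0
   at x -25 y -29.0 1.3
   at x -20 y -23.3 3.5
   at x 20 y -24.7 22.7
   at x 25 y -22.6 23.4
   cheek - 92 [  0.3 -29. ] [-19.2  19.9]
top few 0
TCP [486.6  72.5 119.3] local [ 1.1 -0.1]
```

In camera terms the cover is centred between the cheeks to under 1 mm and level. Lowering slowly.

```bash
python3 -m creep '{"delta_pos":[[0.2,0,0],[0.5,0,0],[0.8,0,0],[1.1,0,0],[1.4,0,0],[1.65,0,0],[1.85,0,0],[2.0,0,0],[2.0,0,0]],"dr":[[0,0,0],[0,0,0],[0,0,0],[0,0,0],[0,0,0],[0,0,0],[0,0,0],[0,0,0],[0,0,0]]}'; python3 -m creep '{"delta_pos":[[0.1,0,0],[0.15,0,0],[0.2,0,0],[0.2,0,0]],"dr":[[0,0,0],[0,0,0],[0,0,0],[0,0,0]]}'; python3 chk.py 110 135
```

```text
clock: 25.8
position: [0.4865, 0.0725, 0.0991]
ee_rot: [0.603, 0.371, 0.602, -0.37]
contact_force: [0.1, 0.2, -0.3]
width: 0.0631
clock: 26.2
position: [0.4866, 0.0725, 0.0972]
ee_rot: [0.603, 0.371, 0.602, -0.37]
contact_force: [-0.3, -0.1, -0.7]
width: 0.0633
side 93 x [-31.1  30.7] y [-29.3  24.9] z [121.2 123.3 124.7] tilt mm/m [ 16. -11.] rays x -36.7 31.3 y -29.7 23.6
   at x -25 y -22.3 -1.2
   at x -20 y -22.3 2.5
   at x 20 y -27.5 23.1
   at x 25 y -27.5 23.6
   cheek - 95 [ -1.2 -28.9] [-23.3  20.7]
side 94 x [-31.4  32. ] y [-29.5  24. ] z [120.9 123.4 125. ] tilt mm/m [ 15. -19.] rays x -36.9 31.1 y -29.8 24.2
   at x -25 y -22.5 -1.4
   at x -20 y -22.5 2.3
   at x 20 y -27.6 22.9
   at x 25 y -27.6 23.4
   cheek - 93 [ -0.6 -29. ] [-19.6  21.9]
side 92 x [-32.2  30.8] y [-29.2  23.9] z [121.3 123.4 124.9] tilt mm/m [7. 0.] rays x -37.0 31.1 y -29.9 24.1
   at x -25 y -22.5 -1.5
   at x -20 y -22.5 2.3
   at x 20 y -27.7 22.8
   at x 25 y -27.7 23.3
   cheek - 93 [ -1.6 -29. ] [-20.5  20.1]
top few 0
TCP [486.6  72.5  97.3] local [ 1.1 -0.1]
```

Underside ≈ 117.5 mm, between the cheeks with no lateral force. Last millimetres.

```bash
python3 -m creep '{"delta_pos":[[0.05,0,0],[0.1,0,0],[0.15,0,0],[0.15,0,0]],"dr":[[0,0,0],[0,0,0],[0,0,0],[0,0,0]]}'; python3 -m creep '{"delta_pos":[[0.05,0,0],[0.05,0,0],[0.05,0,0]],"dr":[[0,0,0],[0,0,0],[0,0,0]]}';  python3 -m creep '{"delta_pos":[[0.05,0,0],[0.05,0,0],[0.05,0,0]],"dr":[[0,0,0],[0,0,0],[0,0,0]]}'
```

```text
clock: 26.8
position: [0.4865, 0.0725, 0.0957]
ee_rot: [0.603, 0.371, 0.602, -0.37]
contact_force: [-0.7, -0.3, -0.6]
width: 0.0638
clock: 27.1
position: [0.4866, 0.0725, 0.0952]
ee_rot: [0.603, 0.371, 0.602, -0.37]
contact_force: [-0.8, 0.6, -0.1]
width: 0.0631
clock: 27.4
position: [0.4866, 0.0725, 0.0947]
ee_rot: [0.603, 0.371, 0.602, -0.37]
contact_force: [0.1, -0.3, -0.6]
width: 0.0634
```

```bash
for i in 1; do python3 -m creep '{"delta_pos":[[0.05,0,0],[0.05,0,0],[0.05,0,0]],"dr":[[0,0,0],[0,0,0],[0,0,0]]}'; done; python3 -m creep '{"delta_pos":[[0.05,0,0],[0.05,0,0],[0.05,0,0]],"dr":[[0,0,0],[0,0,0],[0,0,0]]}'
```

```text
clock: 27.7
position: [0.4867, 0.0725, 0.0944]
ee_rot: [0.603, 0.371, 0.602, -0.37]
contact_force: [-1.0, -0.1, 1.7]
width: 0.0632
clock: 28.0
position: [0.4867, 0.0725, 0.0943]
ee_rot: [0.603, 0.371, 0.602, -0.37]
contact_force: [-1.9, -0.2, 5.4]
width: 0.0635
```

Contact exactly at the expected height. Relieve, let go, then withdraw.

```bash
python3 -m creep '{"delta_pos":[[-0.08,0,0],[-0.08,0,0]],"dr":[[0,0,0],[0,0,0]]}'; python3 -m creep '{"delta_pos":[[0,0,0],[0,0,0],[0,0,0],[0,0,0],[0,0,0]],"dr":[[0,0,0],[0,0,0],[0,0,0],[0,0,0],[0,0,0]]}' 0.9; python3 chk.py 110 135;  python3 -m creep '{"delta_pos":[[-0.5,0,0],[-1.5,0,0],[-3.5,0,0],[-6.5,0,0],[-9.5,0,0],[-12.5,0,0],[-14,0,0],[-14.5,0,0]],"dr":[[0,0,0],[0,0,0],[0,0,0],[0,0,0],[0,0,0],[0,0,0],[0,0,0],[0,0,0]]}'; python3 go.py 486 -150 239 26.9
```

```text
clock: 28.2
position: [0.4866, 0.0725, 0.0945]
ee_rot: [0.603, 0.371, 0.602, -0.37]
contact_force: [-1.1, -0.8, -1.4]
width: 0.063
clock: 28.7
position: [0.4866, 0.0725, 0.0945]
ee_rot: [0.603, 0.371, 0.602, -0.37]
contact_force: [0.3, 0.5, 0.9]
width: 0.081
side 117 x [-39.9  32.6] y [-27.8  24.4] z [116.5 120.5 122.2] tilt mm/m [ 13. -25.] rays x -38.0 32.4 y -29.3 23.8
   at x -25 y -20.3 7.9
   at x -20 y -20.0 15.5
   at x 20 y -27.2 23.3
   at x 25 y -27.2 23.8
   cheek - 92 [ -0.9 -29.3] [-20.   20.4]
side 116 x [-39.9  30.7] y [-28.5  23.2] z [117.  120.3 122.2] tilt mm/m [ 17. -32.] rays x -37.7 32.8 y -28.9 24.2
   at x -25 y -23.5 8.3
   at x -20 y -19.6 15.9
   at x 20 y -26.9 23.7
   at x 25 y -26.9 24.2
   cheek - 87 [ -0.2 -29.1] [-20.1  19.9]
side 117 x [-39.4  32.6] y [-28.6  24. ] z [117.2 120.2 122.1] tilt mm/m [ 2. -6.] rays x -37.6 32.9 y -28.8 24.3
   at x -25 y -23.4 8.4
   at x -20 y -19.5 12.2
   at x 20 y -26.8 23.8
   at x 25 y -26.8 24.3
   cheek - 89 [ -0.7 -29.1] [-20.   21.6]
top few 0
TCP [486.6  72.5  94.5] local [ 1.1 -0.1]
clock: 29.7
position: [0.4876, 0.0724, 0.2426]
ee_rot: [0.604, 0.372, 0.601, -0.369]
contact_force: [-0.1, 0.3, -0.4]
width: 0.0814
t 29.7 pos [487.6  72.4 242.6] jawyaw 26.9 q [ 0.01  0.14  1.66  0.    1.34 -0.46] F [-0.1  0.3 -0.4] w 81.4
->delta cm [  0.33 -10.2   19.76] dr [-0.     0.002 -0.006] yaw 26.9 dist rows 4.4482002651033925 rot rows 0.044351854640213906
```

```bash
python3 -m creep '{"delta_pos":[[0,-0.7,1.3],[0,-2,4],[0,-4,7.7],[0,-6,11.6],[0,-8,15.4],[0,-9.5,18.4],[0,-10.2,19.76],[0,-10.2,19.76]],"dr":[[0,0,0],[0,0,0],[0,0,0],[0,0,0],[0,0,0],[0,0,0],[0,0,0],[0,0,0]]}'
python3 chk.py 110 135
python3 - <<'E'
from h import *
t=load('top');s=load('side')
g=np.array([.4856,.0721]);a=np.radians(26.9);Rm=np.array([[np.cos(a),-np.sin(a)],[np.sin(a),np.cos(a)]])
p=t['pixels'].astype(int);bl=(p[...,0]>80)&(p[...,0]-p[...,2]>50)&(p[...,0]-p[...,1]>30);bl[:235]=0;bl[290:]=0;bl[:,:270]=0;bl[:,325:]=0
v,u=np.nonzero(bl);W=(np.array([pt(t,x,y,.121)[:2] for x,y in zip(u,v)])-g)@Rm*1e3;print(cv2.minAreaRect(W.astype(np.float32)))
C=cloud(t)
def c(u0,u1,v0,v1,zl,zh):
    Q=C[v0:v1,u0:u1].reshape(-1,3);Q=Q[(Q[:,2]>zl)&(Q[:,2]<zh)];return Q.mean(0).round(4)
print('saucer',c(335,395,175,235,.008,.03),'cup',c(350,380,268,296,.03,.2),'tin',c(430,463,203,232,.03,.2),'jar',c(208,234,266,292,.03,.2),'jug',c(268,305,180,210,.03,.2))
f=lambda im,u,v,w,W:cv2.resize(im['pixels'][v:v+w,u:u+w],(W,W),interpolation=2)
cv2.imwrite('pics/p12.png',np.vstack([np.hstack([f(t,270,235,55,300),f(t,330,170,70,300)]),np.hstack([f(s,255,195,90,300),f(s,340,260,90,300)])]))
E
```

```text
clock: 30.5
position: [0.4845, -0.1513, 0.2388]
ee_rot: [0.602, 0.372, 0.602, -0.371]
contact_force: [-0.3, 0.7, 0.3]
width: 0.0813
side 164 x [-32.3  31.7] y [-29.5  25.2] z [116.2 120.2 121.8] tilt mm/m [ 36. -17.] rays x -37.8 31.8 y -28.9 24.2
   at x -25 y -23.5 22.8
   at x -20 y -23.2 22.8
   at x 20 y -26.8 23.7
   at x 25 y -26.8 24.2
   cheek - 85 [ -1.1 -29.1] [-19.8  20.3]
side 164 x [-32.7  32. ] y [-30.1  24.2] z [116.2 120.3 122.1] tilt mm/m [ 37. -20.] rays x -37.8 31.7 y -29.0 24.1
   at x -25 y -23.5 22.7
   at x -20 y -23.3 22.7
   at x 20 y -26.9 23.6
   at x 25 y -26.9 24.1
   cheek - 88 [ -0.5 -29.3] [-21.1  18.3]
side 164 x [-32.   31.9] y [-28.7  23.8] z [116.4 120.2 122. ] tilt mm/m [34. -4.] rays x -37.7 31.8 y -28.9 24.2
   at x -25 y -23.4 22.8
   at x -20 y -23.2 22.8
   at x 20 y -26.8 23.8
   at x 25 y -26.8 24.2
   cheek - 89 [ -0.3 -28.8] [-19.4  19.1]
top 349 x [-30.3  32.2] y [-22.6  24.9] z [116.1 119.7 122.7] tilt mm/m [-10.  -8.] rays x -30.9 32.6 y -22.9 24.9
   at x -25 y -22.6 23.7
   at x -20 y -22.7 24.6
   at x 20 y -22.7 24.9
   at x 25 y -22.7 24.8
   cheek - 22 [  1.6 -28.7] [-14.4  17.3]
TCP [ 484.5 -148.9  239. ] local [-101.  -196.6]
((1.1577892303466797, 0.9457817077636719), (64.16146850585938, 47.69490051269531), 0.038901448249816895)
saucer [ 0.6376 -0.123   0.014 ] cup [ 0.4277 -0.1033  0.0489] tin [ 0.5919 -0.3363  0.0701] jar [0.4375 0.2648 0.0708] jug [0.6632 0.0879 0.0606]
```

View pics/p12.png

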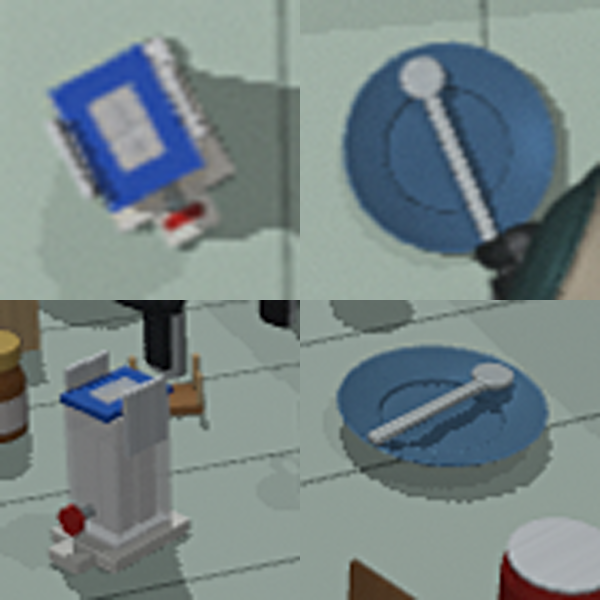

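```bash
python3 -c "
from rig import manip
print(manip.sign_off())"
```

```text
the job is handed in; nothing more can be done
None
```

I finished the job and handed it in at about 31 s of the 72 s allowed. The spoon lies across the middle of the saucer, and the cover is seated on the hopper.

**What I did:** I moved the spoon first. I then lifted the cover by its long edges, set it on the rest's pegs and let go. I took it again by its short ends and lowered it between the cheeks until it touched at the rim height I expected, with about 5 N of contact force, before opening the gripper.

**Last checks:**
- **Cover position:** the top camera puts it about 1 mm off my estimate of the dispenser's centre in each direction, squared to within 0.1°. The side camera puts it nearly dead centre along its length. The 1 mm difference is within the 2 mm calibration.
- **Cover flatness:** its top reads about 120 mm against 121 mm expected. The top camera shows no real tilt; the side camera's fit suggested about 2°, but those points include the cover's side faces.
- **Spoon and saucer:** the spoon spans the saucer's centre. The saucer had not moved when I checked just after laying the spoon, and it still reads within about 2 mm.
- **Other objects:** the tin, jar and jug read within 2 mm of where they started. The final reading for the cup is about 13 mm off; I put this down to the arm partly hiding it from the top camera, but I did not check it again. I did not re-measure the moka pot or the caddy at the end.
- **Arm:** it finished clear of everything at 0.24 m height.

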